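# Rewind the band cassette and stow it under the cantilever tray

### The job

Wind the crank of the bench rewinder clockwise (seen from above) until its drag suddenly drops away, and stop within half a turn of that, leaving the cassette in its nest until then. Then stow the oblong cassette from the rewinder lying flat on the floor of the fitting box, under its cantilever top tray, and swing the tray back down until it is fully closed, guiding it down rather than letting it fall. Leave the other things on the bench where they are.

Things in the scene. Friction and masses are not known exactly. Their poses are not given: they have to be found in the camera images.
- rewinder: fixed bench rewinder of grey painted metal: base 170 mm (its x) by 320 mm (its y), 30 mm high; at its -y end a winding head 100 x 130 mm, 75 mm high (centre x 15, y -80 mm) with the crank on top; at its +y end the open nest of the cassette. Origin: centre of the base's underside
- tab (a point): top of a small steel tab, 8 mm wide, in a dark slot along the base's -x edge, 41 mm above the bench. It creeps to the rewinder's +y by 8 mm per rad of winding; once level with the small steel bar beside the slot (rewinder's y -5 mm) the drag ends
- crank_axis (a point): point on the crank's upright axis, 100 mm above the bench, in the middle of the winding head
- grip (a point): point on the axis of the crank's upright black handgrip, 128 mm above the bench, 22 mm below the grip's top. The grip is a cylinder 28 mm across, 50 mm tall, and spins freely on its pin, so it can be held with a constant attitude while it is carried round. It circles the crank axis at 55 mm radius; the crank arm's top lies 28 mm below this point
- crank (a joint): crank angle in rad, growing as it turns clockwise seen from above. Starts between 1 and 5. Until 10.0 it takes about 10 N at the handgrip to turn; between 10.0 and 10.4 that falls away to about 1 N. Hard end stop at 14.5. The crank stays where it is left
- cassette: loose oblong closed cassette of grey plastic, 46 mm (its x) by 110 mm (its y), 40 mm high plus a thin 30 x 85 mm black plate on top (44 mm in all), 0.2 to 0.4 kg. Origin: centre of its underside. It rests in the nest on the rewinder, between two end stops 12 mm high; its long sides are free to be gripped from above
- nest (a point): centre of the nest floor, under the cassette at the start, 30 mm above the bench
- fitbox: fixed dark steel fitting box, 160 mm (its x) by 240 mm (its y) by 65 mm high, open top, walls and floor 5 mm, covered by the cantilever tray, which swings towards its +x. A fixed cardboard carton 50 mm high fills the +y end inside (from y 65 mm). Origin: centre of its underside
- bay (a point): centre of the free floor of the box's compartment (150 mm in the box's x, 180 mm in its y), 5 mm above the bench
- tray_handle (a point): middle of the tray's steel handle bar, 14 x 14 mm, 110 mm along the box's y, 23 mm above the tray's rim, clear below. Closed: 30 mm towards the box's -x from its centre, 123.5 mm above the bench. The tray (156 x 236 x 35 mm, 0.35 kg) hangs on parallel arms, so it stays level and keeps its heading: the handle moves on an arc of 101 mm radius in the box's x-z plane
- tray_pivot (a point): point on the lower axis (along the box's y) of the rear tray arms, at the box's x 74 mm, 40 mm above the bench
- tray_arm (a joint): swing of the tray's arms in rad: 0 = closed (arms point to the box's -x, 25 deg up from level), 1.745 = fully open against a stop (up and over to the box's +x; tray 150 mm over and 40 mm higher). Past about 1.3 the tray stays open by its own weight; below 1.1 it falls shut when let go
- jar: jar with a white lid, 60 mm across, 85 mm tall, standing; origin under its middle. Not part of the job
- carton: closed cardboard carton 70 x 110 x 50 mm; origin under its middle. Not part of the job
- screwdriver: screwdriver 190 mm long, lying; origin on the bench. Not part of the job
- spool: empty white flanged spool 80 mm across, 62 mm tall, standing; origin under its middle. Not part of the job
- round_cassette: round grey disc-shaped cassette 84 mm across, 38 mm tall, not the one wanted; origin under its middle. Not part of the job
Things that resemble listed ones, but are neither listed nor needed, are in the scene too. What is shaped like the cassette but purple is not meant.

How it is judged:
By the outcome, as a careful person would: the job done as asked, in the order asked, and still so for the second after the job is handed in, with the robot touching nothing.
It also fails if it takes over 72 s, if anything falls off the work surface, if the arm or the gripper's body presses on something with over 40 N, if the wrist force passes 120 N, or if a joint passes its speed limit or range.

### The arm

A 7-joint arm with a two-finger parallel gripper is mounted at the origin on the work surface. World frame = base frame: x ahead of the robot, y to its left, z up, the work surface at z = 0. Lengths are in m, angles in degrees, forces in N, time in s.
With the tool pointing down it reaches from about 0.425 to 0.925 m from the base axis. Payload 6.8 kg.
Tool frame: the origin (TCP) lies on the centre line of the jaws, within the pads' length; the fingertips stand 11 mm ahead of it and the grasp point (between the pads) lies 8 mm behind it (manip.tips_ahead is the distance from the TCP to the fingertips, in m); z points along the fingers, y is the line along which they close (so a half turn about z gives the same grasp; the last joint's range is limited). The gripper opens to 88 mm and grips with 3 to 60 N. Pads are 20 mm wide; open, the fingers measure 115 mm over their backs; the gripper's body (75 mm by 178 mm) begins 61 mm behind the grasp point.
Start: joints at [-83.256, 27.33, 1.283, 89.118, -0.659, 63.558, -4.761], TCP at [0.151, 0.658, 0.234] pointing down, gripper open.
Joint ranges: [-169.35, 169.35], [-19.33, 120.38], [-80.79, 83.38], [13.8, 139.57], [-78.32, 258.32], [9.67, 109.79], [-169.56, 169.56]. Speed limits (degrees/s): [136.94, 136.94, 180, 180, 180, 180, 180].

### API

Orientations are given as [roll, pitch, yaw] about the fixed x, y, z axes, in that order (R = Rz(yaw) Ry(pitch) Rx(roll)).
In Python, from bench import sensors, viewer, ticket, manip gives the robot as it stands. The module is installed in compiled form; this text tells all that it offers.
- The arm moves only by the tool drive_tool, never from a script. Its argument "rows" is a list of rows, each an object with "delta_pos": the shift along the tool's x, y, z in mm, a list of three; "roll": the turn about the tool's z in degrees; "jaw": the opening, from 0 (shut) to 1 (fully open). A call has 1 to 20 rows; each row shifts and turns the commanded pose from where the row before left it, along the tool's axes as they then stand; what a row does not reach is not made up. A row lasts 1/12 s, in which the tool goes at most 41.7 mm and 7.16 degrees, less where a joint would pass 70% of its speed; a pose out of reach is approached as far as the arm can. A call is refused whole if a number of a shift passes 41.7 or a number of a turn 7.16, either way. A call with a gripper value outside its range is refused whole. The fingers move at their own pace and stop on an object; "squeeze" is the grip in N (left out, the last holds). Time passes only in rows, so rows that do not move let the fingers close. It gives the time, the measured TCP pose, the force, the opening and the grip force at its end, in the units of the state.
- sensors.observe(): the state, without advancing time (a new reading comes with each control period).
- viewer.capture(name): name is "side" or "top" or "wrist"; returns the picture (420x560x3 uint8, blue, green, red); there is no depth.
- viewer.calibration(name): a dict with "fx", "fy", "cx", "cy" (pixels), "xyz" and "rotation" of the camera in the world; the wrist camera has in their place "T_tool_cam" (4x4, takes a point from camera to tool coordinates, whose origin is the TCP and whose axes are the flange's). Camera axes: x right, y down, z forward; pixel columns grow to the right and rows downward; lengths in m; the calibration is good to about 2 mm. A picture is of the moment at which its call begins: read the wrist's pose just before it. calibration takes no time and is no camera call.
- ticket.finish_job(): hands the job in; it is judged then, once.
The state is a dict: "t": time; "joints": joint angles; "joint_vel": joint speeds; "effort": joint torques, N m; "tool_pos": TCP position; "eef_rot": TCP orientation; "force": force on the tool from outside, world axes, zero at the start; "moment": the same for the moment, N m; "width": finger opening in m; "gripper_force": force on a finger pad.
Only numpy, scipy, OpenCV 4.12 (cv2) and the standard library are available. Lean on these libraries where they do the work, as an engineer would, in place of code of your own. Each camera call takes 0.05 s, during which the arm holds its last target. There are 200 camera calls.

## Working session

There is one attempt and no reset: what is moved stays moved. The work goes in short steps, Python scripts to look and compute and a tool call to move; the robot and the scene stay as the last step left them, time stands still between calls to the robot, and variables do not carry over. Pictures are saved under pics/ and viewed, at most 12 in all, crops included, and the job is handed in when it is done.

Besides the shell and the picture viewer there is one more tool, called after ">>>" by a JSON object that holds its "api" and its "payload". drive_tool: Moves the arm, as the interface text tells. Its arguments: {"type":"object","properties":{"rows":{"type":"array","items":{"type":"object","properties":{"delta_pos":{"type":"array","items":{"type":"number"}},"roll":{"type":"number"},"jaw":{"type":"number"}}}},"squeeze":{"type":"number"}},"required":["rows"]}

```bash
mkdir -p pics; ls; python3 - <<'E'
from bench import sensors, viewer, manip
import cv2
print(sensors.observe()); print(manip.tips_ahead)
for n in("side","top"):
    cv2.imwrite(f"pics/{n}0.png",viewer.capture(n)); print(n,viewer.calibration(n))
print(viewer.calibration("wrist"))
E
```

```text
pics
{'t': 0.0, 'joints': array([-83.2557338 ,  27.37697866,   1.27945754,  89.17627505,
        -0.65907067,  63.55836606,  -4.76149242]), 'joint_vel': array([ 0.03240348,  0.02543607, -0.11037302,  0.04309045, -0.00265133,
        0.04856906,  0.03477337]), 'effort': array([ 4.04895991e-04, -5.82846951e+01,  1.53450262e+00, -2.72605580e+01,
       -5.43394138e-02,  1.67234964e-02,  1.53463725e-04]), 'tool_pos': array([0.15100762, 0.65730304, 0.2326827 ]), 'eef_rot': array([-1.79895977e+02,  7.38474366e-03,  1.67063492e+02]), 'force': array([ 1.08293281,  0.64003162, -0.41522041]), 'moment': array([ 0.04414737, -0.01052282,  0.00105647]), 'gripper_force': 0.0, 'width': 0.08793746875848747}
0.011
side {'fx': 433.4459144820679, 'fy': 433.4459144820679, 'cx': 274.4316538867103, 'cy': 204.66339528294034, 'xyz': array([ 0.42127218, -0.94581235,  0.95146299]), 'rotation': array([-132.99824046,    0.69190118,   -4.96168022])}
top {'fx': 471.96453401878773, 'fy': 471.96453401878773, 'cx': 290.59173703864093, 'cy': 201.82841131743746, 'xyz': array([ 0.31781399, -0.07272237,  1.30731332]), 'rotation': array([-171.5425033 ,   -0.37528199,  -89.85097184])}
{'fx': 352.1816356588012, 'fy': 352.1816356588012, 'cx': 281.3191954464079, 'cy': 208.88658985965782, 'T_tool_cam': array([[ 2.96961951e-04, -9.53953575e-01, -2.99954143e-01,
         8.28662343e-02],
       [ 9.99999875e-01,  1.62883397e-04,  4.72001201e-04,
         1.01287117e-05],
       [-4.01409684e-04, -2.99954245e-01,  9.53953505e-01,
        -1.51326379e-01],
       [ 0.00000000e+00,  0.00000000e+00,  0.00000000e+00,
         1.00000000e+00]])}
```

View pics/top0.png

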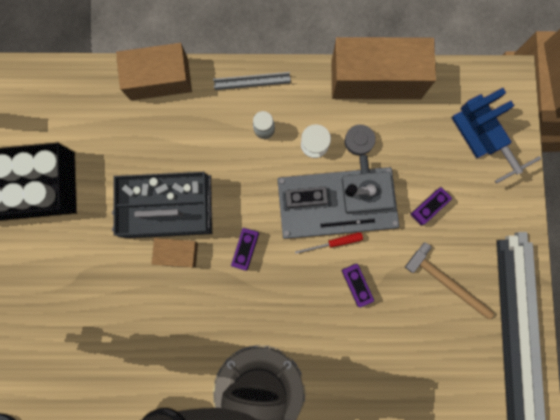

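View pics/side0.png

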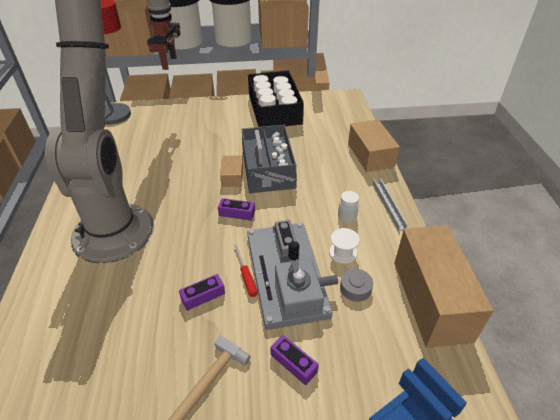

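Top view: the rewinder is at px (278–398, 170–238), nest to the left (+y), slot on its near (−x) side, grip near (350,190). The fitbox is at (115–210, 173–237), handle at (155,212), so both frames are about parallel to the world frame. In the side view the black grip is at (294,250). Next I measure and zoom.

```bash
cat > h.py <<'E'
import numpy as np, cv2
from scipy.spatial.transform import Rotation as R
from bench import sensors, viewer
def cam(n, st=None):
    c=viewer.calibration(n); K=(c['fx'],c['fy'],c['cx'],c['cy'])
    if n!='wrist': return K,R.from_euler('xyz',c['rotation'],degrees=True).as_matrix(),np.array(c['xyz'])
    T=np.array(c['T_tool_cam']); Rt=R.from_euler('xyz',st['eef_rot'],degrees=True).as_matrix()
    return K,Rt@T[:3,:3],Rt@T[:3,3]+np.array(st['tool_pos'])
def ray(C,u,v):
    K,M,o=C; return o,M@np.array([(u-K[2])/K[0],(v-K[3])/K[1],1.])
def plane(C,u,v,z):
    o,d=ray(C,u,v); return o+d*(z-o[2])/d[2]
def proj(C,p):
    K,M,o=C; q=M.T@(np.array(p)-o); return np.array([K[0]*q[0]/q[2]+K[2],K[1]*q[1]/q[2]+K[3]])
def two(C1,p1,C2,p2):
    o1,d1=ray(C1,*p1);o2,d2=ray(C2,*p2)
    s=np.linalg.lstsq(np.c_[d1,-d2],o2-o1,rcond=None)[0]
    a,b=o1+d1*s[0],o2+d2*s[1]; return (a+b)/2,np.linalg.norm(a-b)
E
python3 - <<'E'
from h import *
T=cam('top');S=cam('side')
np.set_printoptions(precision=4,suppress=True)
print('grip',two(T,(350,190),S,(294,250)))
print('rew corners z.03',[plane(T,*p,.03)[:2] for p in((278,179),(392,169),(398,230),(284,238))])
print('box rim corners z.1',[plane(T,*p,.1)[:2] for p in((114,177),(208,173),(211,235),(115,238))])
print('handle',two(T,(155,212),S,(258,144)))
t=cv2.imread('pics/top0.png');s=cv2.imread('pics/side0.png')
f=lambda i,x,y:cv2.resize(i[y:y+100,x:x+133],(400,300),interpolation=cv2.INTER_CUBIC)
cv2.imwrite('pics/z.png',np.vstack([np.hstack([f(t,272,150),f(t,100,155)]),np.hstack([f(s,235,225),f(s,215,110)])]))
E
```

```text
grip (array([ 0.5238, -0.2314,  0.1232]), np.float64(0.002206676283251121))
rew corners z.03 [array([ 0.5712, -0.0457]), array([ 0.6007, -0.3611]), array([ 0.4314, -0.3725]), array([ 0.4088, -0.063 ])]
box rim corners z.1 [array([0.561 , 0.3792]), array([0.5726, 0.1353]), array([0.4109, 0.1231]), array([0.4025, 0.3675])]
handle (array([0.4648, 0.2672, 0.1035]), np.float64(0.008736955997597282))
```

View pics/z.png

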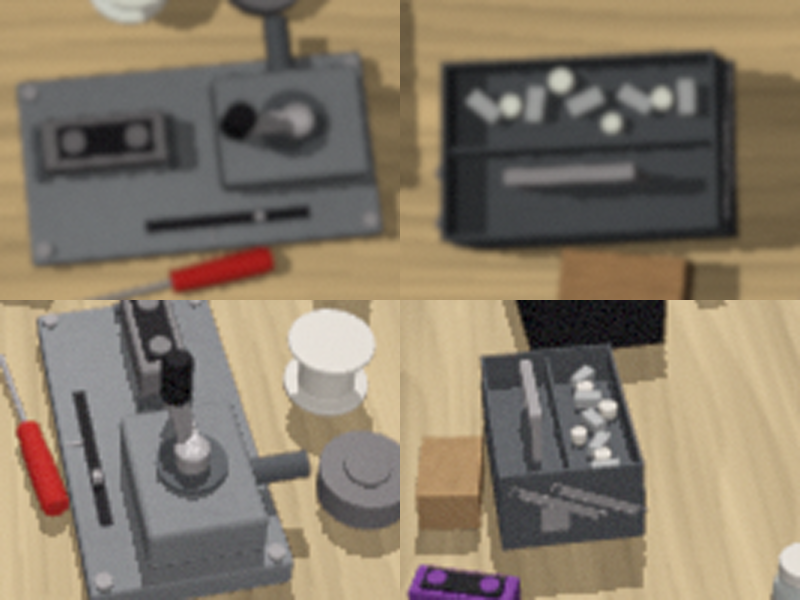

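Zoom: grip top view (352,190) with the hub near (373,191), tab (358.7,221.7), handle centre about (156,213). The triangulated grip is at (0.523,−0.234,0.123), which fits its given height and the 55 mm radius from the axis at about (0.525,−0.289). I now move over the box for a wrist view.

>>> {"api": "drive_tool", "payload": {"rows": [{"delta_pos": [-33.8, -21.8, -5.6], "roll": 0, "jaw": 1}, {"delta_pos": [-33.8, -21.8, -5.6], "roll": 0, "jaw": 1}, {"delta_pos": [-33.8, -21.8, -5.6], "roll": 0, "jaw": 1}, {"delta_pos": [-33.8, -21.8, -5.6], "roll": 0, "jaw": 1}, {"delta_pos": [-33.8, -21.8, -5.6], "roll": 0, "jaw": 1}, {"delta_pos": [-33.8, -21.8, -5.6], "roll": 0, "jaw": 1}, {"delta_pos": [-33.8, -21.8, -5.6], "roll": 0, "jaw": 1}, {"delta_pos": [-33.8, -21.8, -5.6], "roll": 0, "jaw": 1}, {"delta_pos": [-33.8, -21.8, -5.6], "roll": 0, "jaw": 1}, {"delta_pos": [-33.8, -21.8, -5.6], "roll": 0, "jaw": 1}, {"delta_pos": [-33.8, -21.8, -5.6], "roll": 0, "jaw": 1}, {"delta_pos": [-33.8, -21.8, -5.6], "roll": 0, "jaw": 1}, {"delta_pos": [0, 0, 0], "roll": 7, "jaw": 1}, {"delta_pos": [0, 0, 0], "roll": 7, "jaw": 1}, {"delta_pos": [0, 0, 0], "roll": 7, "jaw": 1}, {"delta_pos": [0, 0, 0], "roll": 7, "jaw": 1}, {"delta_pos": [0, 0, 0], "roll": 7, "jaw": 1}, {"delta_pos": [0, 0, 0], "roll": 7, "jaw": 1}, {"delta_pos": [0, 0, 0], "roll": 7, "jaw": 1}, {"delta_pos": [0, 0, 0], "roll": 7, "jaw": 1}], "squeeze": 30}}

```text
t: 1.77
tool_pos: [0.4876, 0.3119, 0.3004]
eef_rot: [-179.9, 0.0, 110.7]
force: [0.2, -0.6, 0.2]
width: 0.0877
gripper_force: 0.0
```

>>> {"api": "drive_tool", "payload": {"rows": [{"delta_pos": [0, 0, 0], "roll": 6.5, "jaw": 1}, {"delta_pos": [0, 0, 0], "roll": 6.5, "jaw": 1}, {"delta_pos": [0, 0, 0], "roll": 6, "jaw": 1}, {"delta_pos": [0, 0, 0], "roll": 0, "jaw": 1}]}}

```text
t: 2.1
tool_pos: [0.4876, 0.312, 0.3004]
eef_rot: [-180.0, 0.0, 91.9]
force: [-0.5, -0.2, 0.3]
width: 0.0879
gripper_force: 0.0
```

```bash
python3 - <<'E'
from h import *
np.set_printoptions(precision=4,suppress=True)
st=sensors.observe(); im=viewer.capture('wrist'); cv2.imwrite('pics/w1.png',im)
np.save('w1.npy',st,allow_pickle=True)
print(st['t'],st['tool_pos'],st['eef_rot'],st['joints'])
T=cam('top');W=cam('wrist',st)
print('handle ends top', [plane(T,u,213.3,.13) for u in(135,156,177.3)])
print('expected px handle', proj(W,plane(T,156,213.3,.13)))
ax=np.array([.503,-.2106]);y=np.deg2rad(4.8);p=plane(T,358.7,221.7,.041)[:2]-ax
print('tab rew', np.array([[np.cos(y),np.sin(y)],[-np.sin(y),np.cos(y)]])@p)
E
```

```text
2.1 [0.4876 0.312  0.3004] [-179.9645    0.0379   91.8574] [-58.1943  15.544   24.108   99.2682  -6.8319  66.6854 -30.2947]
handle ends top [array([0.4624, 0.3101, 0.13  ]), array([0.4626, 0.2575, 0.13  ]), array([0.4628, 0.2042, 0.13  ])]
expected px handle [254.3643 242.9594]
tab rew [-0.0548 -0.0494]
```

View pics/w1.png

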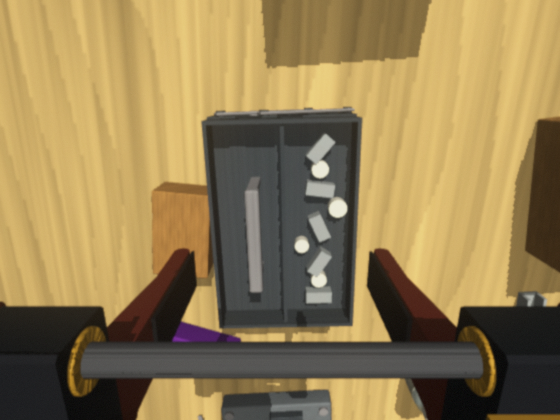

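Wrist view: the handle bar's top face runs (251,190)–(256,291) with its middle at (254,241), matching the top-view prediction (254,243). Tray rim corners are (205,121), (359,117), (353,326) and (219,327). I now move to the rewinder.

```bash
python3 - <<'E'
from h import *
np.set_printoptions(precision=4,suppress=True)
st=np.load('w1.npy',allow_pickle=True).item(); W=cam('wrist',st)
for p in((251.5,190),(256,291),(254,241)): print('handle',plane(W,*p,.1305))
c=[plane(W,*p,.1005)[:2] for p in((205,121),(359,117),(353,326),(219,327))]
print(c,np.mean(c,0)); 
print([np.rad2deg(np.arctan2(*(-(c[i]-c[j])[0],(c[i]-c[j])[1]))) for i,j in((0,3),(1,2))])
E
```

```text
handle [0.4594 0.3115 0.1305]
handle [0.4648 0.2042 0.1305]
handle [0.4623 0.2598 0.1305]
[array([0.4115, 0.3712]), array([0.5603, 0.3799]), array([0.5767, 0.1439]), array([0.4203, 0.1373])] [0.4922 0.2581]
[np.float64(2.1530721913582327), np.float64(3.969214477150951)]
```

>>> {"api": "drive_tool", "payload": {"rows": [{"delta_pos": [-39, 1.5, 0], "roll": 0, "jaw": 1}, {"delta_pos": [-39, 1.5, 0], "roll": 0, "jaw": 1}, {"delta_pos": [-39, 1.5, 0], "roll": 0, "jaw": 1}, {"delta_pos": [-39, 1.5, 0], "roll": 0, "jaw": 1}, {"delta_pos": [-39, 1.5, 0], "roll": 0, "jaw": 1}, {"delta_pos": [-39, 1.5, 0], "roll": 0, "jaw": 1}, {"delta_pos": [-39, 1.5, 0], "roll": 0, "jaw": 1}, {"delta_pos": [-39, 1.5, 0], "roll": 0, "jaw": 1}, {"delta_pos": [-39, 1.5, 0], "roll": 0, "jaw": 1}, {"delta_pos": [-39, 1.5, 0], "roll": 0, "jaw": 1}, {"delta_pos": [-39, 1.5, 0], "roll": 0, "jaw": 1}, {"delta_pos": [-39, 1.5, 0], "roll": 0, "jaw": 1}, {"delta_pos": [-30, 1.5, 0], "roll": 0, "jaw": 1}, {"delta_pos": [0, 0, 0], "roll": 0, "jaw": 1}, {"delta_pos": [0, 0, 0], "roll": 0, "jaw": 1}]}}

```text
t: 3.4
tool_pos: [0.5247, -0.1869, 0.3007]
eef_rot: [-180.0, 0.0, 92.0]
force: [-0.0, 0.3, -0.2]
width: 0.0877
gripper_force: 0.0
```

```bash
python3 - <<'E'
from h import *
np.set_printoptions(precision=4,suppress=True)
st=sensors.observe(); im=viewer.capture('wrist'); cv2.imwrite('pics/w2.png',im)
np.save('w2.npy',st,allow_pickle=True)
print(st['t'],st['tool_pos'],st['eef_rot'],st['joints'])
E
```

```text
3.4 [ 0.5247 -0.1869  0.3007] [-179.9706    0.0326   91.9906] [-20.2018  14.8473  40.9522 102.845  -10.5312  66.2101  26.0715]
```

View pics/w2.png

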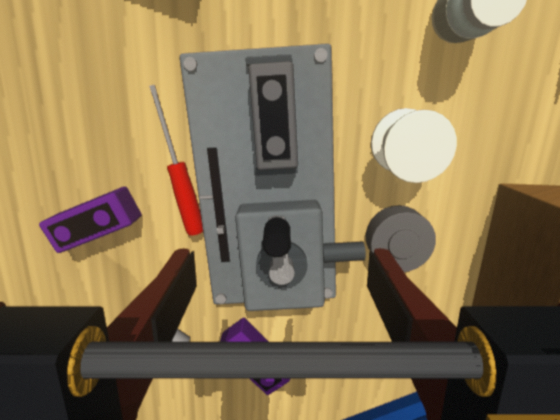

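Wrist view: grip top at (276,226), hub (282,262), tab (220,230), bar beside the slot at about (206,197), cassette black plate (273,118), rewinder corners (181,56), (330,45), (335,297), (214,306).

```bash
python3 - <<'E'
from h import *
np.set_printoptions(precision=4,suppress=True)
st=np.load('w2.npy',allow_pickle=True).item(); W=cam('wrist',st)
c=np.array([plane(W,*p,.03)[:2] for p in((181,56),(330,45),(335,297),(214,306))]); o=c.mean(0)
d=(c[0]+c[1]-c[2]-c[3]); yaw=np.arctan2(-d[0],d[1]); print(c,o,np.rad2deg(yaw))
Rm=np.array([[np.cos(yaw),-np.sin(yaw)],[np.sin(yaw),np.cos(yaw)]])
ax=o+Rm@[.015,-.08]; g=plane(W,276,226,.15)[:2]; T=cam('top')
print('axis',ax,'grip',g,'top/wrist grip',two(T,(352,188),W,(276,222)),np.linalg.norm(g-ax),'ang from +y cw',np.rad2deg(np.arctan2((g-ax)[0],(g-ax)[1])))
print('hub z.1',plane(W,282,263,.1))
print('tab',(plane(W,220,230,.041)[:2]-o)@Rm,'bar',(plane(W,206,197,.035)[:2]-o)@Rm)
print('tab-wrist/top',plane(W,220,230,.041),plane(T,358.7,221.7,.041))
im=cv2.imread('pics/w2.png').astype(int)
m=((im.max(2)<55)).astype('uint8'); sub=np.zeros_like(m); sub[60:175,250:300]=m[60:175,250:300]
k=cv2.connectedComponentsWithStats(sub); i=1+k[2][1:,4].argmax(); ys,xs=np.where(k[1]==i)
r=cv2.minAreaRect(np.c_[xs,ys].astype(np.float32)); print(r)
b=np.array([plane(W,*p,.074)[:2] for p in cv2.boxPoints(r)]); print('plate',b,b.mean(0))
E
```

```text
[[ 0.4093 -0.0635]
 [ 0.573  -0.0467]
 [ 0.6039 -0.36  ]
 [ 0.4387 -0.3799]] [ 0.5062 -0.2125] 5.463592773123219
axis [ 0.5288 -0.2907] grip [ 0.5208 -0.2155] top/wrist grip (array([ 0.5267, -0.2335,  0.1053]), np.float64(0.016782941165785333)) 0.07566600047484134 ang from +y cw -6.073453226087451
hub z.1 [ 0.5285 -0.2771  0.1   ]
tab [-0.0601 -0.0455] bar [-0.0736 -0.0036]
tab-wrist/top [ 0.4507 -0.2635  0.041 ] [ 0.4526 -0.2644  0.041 ]
((273.2587585449219, 117.14007568359375), (83.39976501464844, 28.319744110107422), 86.42366790771484)
plate [[ 0.496  -0.0841]
 [ 0.5244 -0.0814]
 [ 0.5332 -0.165 ]
 [ 0.5028 -0.168 ]] [ 0.5141 -0.1246]
```

```bash
python3 - <<'E'
from h import *
np.set_printoptions(precision=4,suppress=True)
st=np.load('w2.npy',allow_pickle=True).item(); W=cam('wrist',st);T=cam('top');S=cam('side')
im=cv2.imread('pics/w2.png').astype(int);tp=cv2.imread('pics/top0.png').astype(int);sd=cv2.imread('pics/side0.png').astype(int)
def blob(im,x0,x1,y0,y1,th):
    m=np.zeros(im.shape[:2],'uint8'); m[y0:y1,x0:x1]=im[y0:y1,x0:x1].max(2)<th
    k=cv2.connectedComponentsWithStats(m); i=1+k[2][1:,4].argmax(); return k[3][i],k[2][i]
w=blob(im,255,300,210,262,40);t=blob(tp,342,362,180,200,45);s=blob(sd,285,302,238,262,45)
print(w,t,s)
print(two(W,w[0],S,s[0]),two(T,t[0],S,s[0]),two(W,w[0],T,t[0]))
for z in(.103,.128,.15): print(z,proj(W,(.523,-.234,z)))
E
```

```text
(array([276.1794, 237.648 ]), array([262, 218,  29,  39, 875], dtype=int32)) (array([350.8421, 190.2105]), array([345, 185,  12,  11,  95], dtype=int32)) (array([292.8923, 251.8692]), array([288, 244,  11,  16, 130], dtype=int32))
(array([ 0.5202, -0.2377,  0.1233]), np.float64(0.002053096385672344)) (array([ 0.5223, -0.234 ,  0.1198]), np.float64(0.005334914551488015)) (array([ 0.5214, -0.2311,  0.1399]), np.float64(0.000268194494508645))
0.103 [278.2462 227.1088]
0.128 [278.0259 235.9492]
0.15 [277.8054 244.795 ]
```

>>> {"api": "drive_tool", "payload": {"rows": [{"delta_pos": [-24.5, -2.7, 10], "roll": 0, "jaw": 1}, {"delta_pos": [-24.4, -2.7, 20], "roll": 0, "jaw": 1}, {"delta_pos": [0, 0, 30], "roll": 0, "jaw": 1}, {"delta_pos": [0, 0, 35], "roll": 0, "jaw": 1}, {"delta_pos": [0, 0, 35], "roll": 0, "jaw": 1}, {"delta_pos": [0, 0, 25], "roll": 0, "jaw": 1}, {"delta_pos": [0, 0, 17], "roll": 0, "jaw": 1}, {"delta_pos": [0, 0, 8], "roll": 0, "jaw": 1}, {"delta_pos": [0, 0, 0], "roll": 0, "jaw": 0.6}, {"delta_pos": [0, 0, 0], "roll": 0, "jaw": 0.4}, {"delta_pos": [0, 0, 0], "roll": 0, "jaw": 0.1}, {"delta_pos": [0, 0, 0], "roll": 0, "jaw": 0.1}, {"delta_pos": [0, 0, 0], "roll": 0, "jaw": 0.1}, {"delta_pos": [0, 0, 0], "roll": 0, "jaw": 0.1}], "squeeze": 30}}

```text
t: 4.62
tool_pos: [0.5221, -0.234, 0.1216]
eef_rot: [179.9, 0.0, 92.1]
force: [1.1, 0.8, -0.0]
width: 0.0511
gripper_force: 0.0
```

```bash
cat > wind.py <<'E'
import sys,numpy as np
from bench import sensors
# args: axis x,y, start angle offset list -> prints tool deltas for a clockwise circle
st=sensors.observe(); p=np.array(st['tool_pos'][:2]); yaw=np.deg2rad(st['eef_rot'][2])
ax=np.array([float(sys.argv[1]),float(sys.argv[2])]); n=int(sys.argv[3]); step=float(sys.argv[4])
v=p-ax; a0=np.arctan2(v[0],v[1]); print('r',np.linalg.norm(v),'a0',np.rad2deg(a0),st['t'],st['force'],st['width'],st['gripper_force'],st['joints'].round(1))
q=p; rem=np.zeros(2)
for i in range(1,n+1):
    a=a0+step*i; t=ax+.055*np.array([np.sin(a),np.cos(a)]); d=(t-q)*1000
    td=np.array([d@[np.cos(yaw),np.sin(yaw)],d@[np.sin(yaw),-np.cos(yaw)]])+rem; r=td.round(1); rem=td-r; q=t
    print(list(r),end=' ')
E
python3 wind.py .529 -.2905 20 .22
```

```text
r 0.05690604305622803 a0 -6.986960845833918 4.6167 [ 1.05982938  0.81942627 -0.0280927 ] 0.05108294649768129 0.0 [ -8.7  29.1  35.2 111.  -22.6  46.8  40.9]
[np.float64(-2.2), np.float64(12.2)] [np.float64(-2.9), np.float64(11.8)] [np.float64(-5.4), np.float64(10.8)] [np.float64(-7.6), np.float64(9.3)] [np.float64(-9.5), np.float64(7.5)] [np.float64(-10.9), np.float64(5.2)] [np.float64(-11.8), np.float64(2.7)] [np.float64(-12.1), np.float64(0.1)] [np.float64(-11.8), np.float64(-2.6)] [np.float64(-10.9), np.float64(-5.0)] [np.float64(-9.6), np.float64(-7.4)] [np.float64(-7.8), np.float64(-9.2)] [np.float64(-5.5), np.float64(-10.8)] [np.float64(-3.1), np.float64(-11.6)] [np.float64(-0.5), np.float64(-12.1)] [np.float64(2.2), np.float64(-11.9)] [np.float64(4.8), np.float64(-11.1)] [np.float64(7.0), np.float64(-9.8)] [np.float64(9.0), np.float64(-8.0)] [np.float64(10.6), np.float64(-5.9)]
```

>>> {"api": "drive_tool", "payload": {"rows": [{"delta_pos": [0, 0, 0], "roll": 0, "jaw": 0.1}, {"delta_pos": [0, 0, 0], "roll": 0, "jaw": 0.1}, {"delta_pos": [0, 0, 0], "roll": 0, "jaw": 0.1}, {"delta_pos": [0, 0, 0], "roll": 0, "jaw": 0.1}, {"delta_pos": [0, 0, 0], "roll": 0, "jaw": 0.1}]}}

```text
t: 5.03
tool_pos: [0.5216, -0.2339, 0.1209]
eef_rot: [-180.0, -0.0, 92.1]
force: [-0.8, 0.3, 1.7]
width: 0.0271
gripper_force: 30.0
```

```bash
python3 wind.py .529 -.2905 10 .2
```

```text
r 0.0570503591377753 a0 -7.446684144780887 5.0333 [-0.78140787  0.30615871  1.71378938] 0.027095263696420274 30.000200233387204 [ -8.7  29.1  35.1 111.  -22.6  46.8  40.9]
[np.float64(-2.1), np.float64(11.2)] [np.float64(-2.3), np.float64(10.7)] [np.float64(-4.3), np.float64(10.1)] [np.float64(-6.2), np.float64(9.0)] [np.float64(-8.0), np.float64(7.6)] [np.float64(-9.2), np.float64(5.9)] [np.float64(-10.3), np.float64(3.9)] [np.float64(-10.8), np.float64(1.8)] [np.float64(-11.0), np.float64(-0.3)] [np.float64(-10.7), np.float64(-2.6)]
```

>>> {"api": "drive_tool", "payload": {"rows": [{"delta_pos": [-0.5, 11.1, 0], "roll": 0, "jaw": 0.1}, {"delta_pos": [-2.3, 10.7, 0], "roll": 0, "jaw": 0.1}, {"delta_pos": [-4.3, 10.1, 0], "roll": 0, "jaw": 0.1}, {"delta_pos": [-6.2, 9.0, 0], "roll": 0, "jaw": 0.1}, {"delta_pos": [-8.0, 7.6, 0], "roll": 0, "jaw": 0.1}]}}

```text
t: 5.45
tool_pos: [0.5708, -0.2537, 0.1208]
eef_rot: [-179.9, -0.0, 92.1]
force: [-4.6, -0.7, 3.1]
width: 0.0276
gripper_force: 30.0
```

```bash
python3 wind.py .529 -.2905 5 .2; python3 -c "
from bench import sensors;s=sensors.observe();print(s['tool_pos'],s['moment'])"
```

```text
r 0.05573955373409379 a0 48.63139997710153 5.45 [-4.60158183 -0.6704441   3.05005707] 0.027582154323499034 30.001206658562296 [ -6.3  33.6  34.3 103.6 -23.9  50.3  41.1]
[np.float64(-9.6), np.float64(5.5)] [np.float64(-10.2), np.float64(4.1)] [np.float64(-10.8), np.float64(2.1)] [np.float64(-11.0), np.float64(-0.2)] [np.float64(-10.7), np.float64(-2.3)] [ 0.57083105 -0.25366169  0.12084273] [-3.21041826e-01  1.07066719e+00 -5.03517639e-04]
```

>>> {"api": "drive_tool", "payload": {"rows": [{"delta_pos": [-9.2, 5.9, 0], "roll": 0, "jaw": 0.1}, {"delta_pos": [-10.3, 3.9, 0], "roll": 0, "jaw": 0.1}, {"delta_pos": [-10.8, 1.8, 0], "roll": 0, "jaw": 0.1}, {"delta_pos": [-11, -0.3, 0], "roll": 0, "jaw": 0.1}, {"delta_pos": [-10.7, -2.6, 0], "roll": 0, "jaw": 0.1}]}}

```text
t: 5.87
tool_pos: [0.5807, -0.3054, 0.1207]
eef_rot: [-179.9, -0.1, 92.1]
force: [-5.6, 4.3, 6.1]
width: 0.0272
gripper_force: 30.0
```

```bash
python3 wind.py .529 -.2905 14 .2; python3 -c "
from bench import sensors,viewer;import cv2;s=sensors.observe();print(s['tool_pos'],s['moment']);cv2.imwrite('pics/s1.png',viewer.capture('side')[200:350,200:400].repeat(3,0).repeat(3,1))"
```

```text
r 0.05380016329466529 a0 106.05965760832945 5.8667 [-5.60393921  4.26063024  6.13865728] 0.027182728218597046 30.00363273844414 [ -1.   36.3  33.8  98.9 -24.6  52.5  45. ]
[np.float64(-10.4), np.float64(-3.3)] [np.float64(-9.0), np.float64(-6.3)] [np.float64(-7.5), np.float64(-8.0)] [np.float64(-5.8), np.float64(-9.4)] [np.float64(-3.8), np.float64(-10.3)] [np.float64(-1.7), np.float64(-10.8)] [np.float64(0.5), np.float64(-11.0)] [np.float64(2.7), np.float64(-10.7)] [np.float64(4.7), np.float64(-9.9)] [np.float64(6.6), np.float64(-8.7)] [np.float64(8.2), np.float64(-7.3)] [np.float64(9.5), np.float64(-5.5)] [np.float64(10.4), np.float64(-3.5)] [np.float64(10.9), np.float64(-1.4)] [ 0.58070057 -0.30538317  0.12074622] [ 0.87191281  1.48625484 -0.04183893]
```

View pics/s1.png

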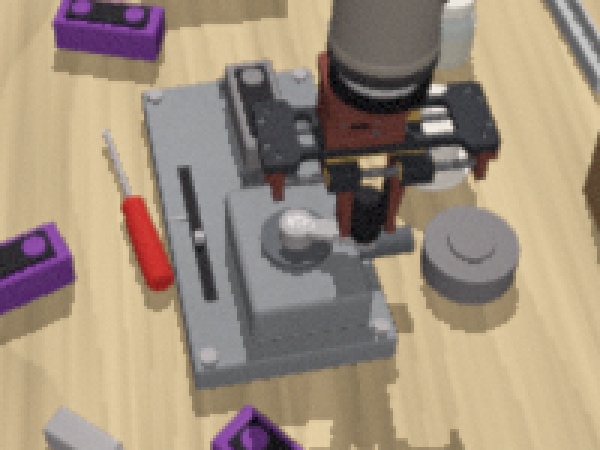

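Side view: the gripper holds the grip, the crank follows, and the tab (now at (199,238) in the crop) has moved towards the bar. I keep winding.

>>> {"api": "drive_tool", "payload": {"rows": [{"delta_pos": [-10.2, -4.2, 0], "roll": 0, "jaw": 0.1}, {"delta_pos": [-9.0, -6.3, 0], "roll": 0, "jaw": 0.1}, {"delta_pos": [-7.5, -8.0, 0], "roll": 0, "jaw": 0.1}, {"delta_pos": [-5.8, -9.4, 0], "roll": 0, "jaw": 0.1}, {"delta_pos": [-3.8, -10.3, 0], "roll": 0, "jaw": 0.1}, {"delta_pos": [-1.7, -10.8, 0], "roll": 0, "jaw": 0.1}, {"delta_pos": [0.5, -11, 0], "roll": 0, "jaw": 0.1}, {"delta_pos": [2.7, -10.7, 0], "roll": 0, "jaw": 0.1}, {"delta_pos": [4.7, -9.9, 0], "roll": 0, "jaw": 0.1}, {"delta_pos": [6.6, -8.7, 0], "roll": 0, "jaw": 0.1}]}}

```text
t: 6.75
tool_pos: [0.4938, -0.3318, 0.1209]
eef_rot: [179.9, 0.0, 92.1]
force: [3.2, 2.0, -1.5]
width: 0.0272
gripper_force: 30.0
```

```bash
python3 wind.py .529 -.2905 15 .2; python3 -c "
from bench import sensors,viewer;import cv2;s=sensors.observe();print(s['tool_pos'],s['moment'])"
```

```text
r 0.05423068710279916 a0 -139.58467054939155 6.75 [ 3.24374938  1.98200731 -1.48143398] 0.02719893037865723 29.999762460111015 [  2.3  31.   34.6 107.9 -23.2  48.1  50.9]
[np.float64(7.6), np.float64(-7.8)] [np.float64(9.5), np.float64(-5.6)] [np.float64(10.4), np.float64(-3.5)] [np.float64(10.9), np.float64(-1.4)] [np.float64(10.9), np.float64(0.7)] [np.float64(10.6), np.float64(3.0)] [np.float64(9.8), np.float64(4.9)] [np.float64(8.6), np.float64(6.9)] [np.float64(7.1), np.float64(8.4)] [np.float64(5.2), np.float64(9.6)] [np.float64(3.3), np.float64(10.5)] [np.float64(1.1), np.float64(10.9)] [np.float64(-1.1), np.float64(11.0)] [np.float64(-3.3), np.float64(10.4)] [np.float64(-5.2), np.float64(9.7)] [ 0.49384096 -0.33178934  0.12091846] [ 0.38863715 -0.79247496 -0.00318871]
```

>>> {"api": "drive_tool", "payload": {"rows": [{"delta_pos": [8, -7.4, 0], "roll": 0, "jaw": 0.1}, {"delta_pos": [9.5, -5.6, 0], "roll": 0, "jaw": 0.1}, {"delta_pos": [10.4, -3.5, 0], "roll": 0, "jaw": 0.1}, {"delta_pos": [10.9, -1.4, 0], "roll": 0, "jaw": 0.1}, {"delta_pos": [10.9, 0.7, 0], "roll": 0, "jaw": 0.1}]}}

```text
t: 7.17
tool_pos: [0.4734, -0.2825, 0.1209]
eef_rot: [-180.0, 0.0, 92.0]
force: [2.0, -1.7, 0.1]
width: 0.0271
gripper_force: 30.0
```

>>> {"api": "drive_tool", "payload": {"rows": [{"delta_pos": [10.6, 3.0, 0], "roll": 0, "jaw": 0.1}, {"delta_pos": [9.8, 4.9, 0], "roll": 0, "jaw": 0.1}, {"delta_pos": [8.6, 6.9, 0], "roll": 0, "jaw": 0.1}, {"delta_pos": [7.1, 8.4, 0], "roll": 0, "jaw": 0.1}]}}

```text
t: 7.5
tool_pos: [0.4963, -0.2437, 0.1208]
eef_rot: [-179.9, -0.1, 92.1]
force: [-1.9, 1.7, 4.1]
width: 0.0274
gripper_force: 30.0
```

```bash
python3 wind.py .529 -.2905 10 .2; python3 -c "
from bench import sensors,viewer;import cv2;s=sensors.observe();print(s['tool_pos'],s['moment']);cv2.imwrite('pics/t2.png',viewer.capture('top'));cv2.imwrite('pics/s2.png',viewer.capture('side')[200:350,200:400].repeat(3,0).repeat(3,1))"
```

```text
r 0.05709875491265335 a0 -34.94648202068364 7.5 [-1.88705913  1.65139157  4.0889592 ] 0.027407392357740267 30.000404155214255 [ -7.5  27.5  35.3 113.5 -22.   45.7  42.5]
[np.float64(3.2), np.float64(10.9)] [np.float64(3.0), np.float64(10.6)] [np.float64(0.8), np.float64(10.9)] [np.float64(-1.4), np.float64(10.9)] [np.float64(-3.5), np.float64(10.4)] [np.float64(-5.5), np.float64(9.5)] [np.float64(-7.3), np.float64(8.2)] [np.float64(-8.8), np.float64(6.6)] [np.float64(-9.9), np.float64(4.7)] [np.float64(-10.7), np.float64(2.7)] [ 0.4962932  -0.24369687  0.12081522] [ 0.15871317  0.28813994 -0.07461256]
```

View pics/s2.png

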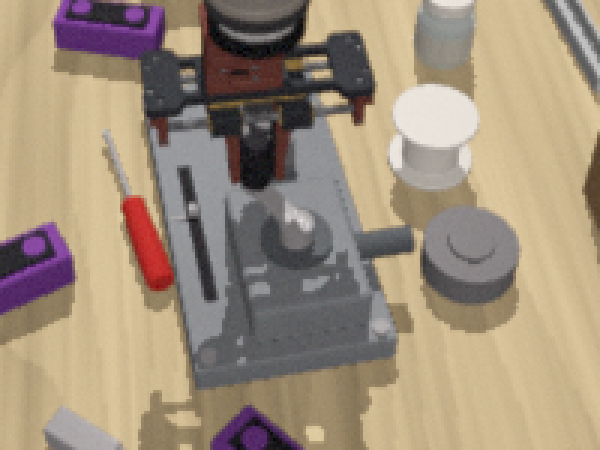

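Side view: the tab at (193,210) in the crop is now about level with the bar mark at (178,216).

```bash
python3 - <<'E'
from h import *
S=cam('side');y=np.deg2rad(5.3);Rm=np.array([[np.cos(y),-np.sin(y)],[np.sin(y),np.cos(y)]]);o=np.array([.5062,-.2125])
for p,z in(((199,238),.041),((193,210),.041),((178,216),.036)): print((plane(S,200+p[0]/3,200+p[1]/3,z)[:2]-o)@Rm)
E
```

```text
[-0.0605692  -0.03568316]
[-0.06073553 -0.0044602 ]
[-0.0743669  -0.00464565]
```

>>> {"api": "drive_tool", "payload": {"rows": [{"delta_pos": [4.7, 9.9, 0], "roll": 0, "jaw": 0.1}, {"delta_pos": [3.0, 10.6, 0], "roll": 0, "jaw": 0.1}, {"delta_pos": [0.8, 10.9, 0], "roll": 0, "jaw": 0.1}]}}

```text
t: 7.85
tool_pos: [0.5283, -0.2336, 0.1209]
eef_rot: [180.0, -0.2, 92.2]
force: [-0.3, 3.6, 3.1]
width: 0.0273
gripper_force: 30.0
```

>>> {"api": "drive_tool", "payload": {"rows": [{"delta_pos": [-1.4, 10.9, 0], "roll": 0, "jaw": 0.1}, {"delta_pos": [-3.5, 10.4, 0], "roll": 0, "jaw": 0.1}, {"delta_pos": [-5.5, 9.5, 0], "roll": 0, "jaw": 0.1}, {"delta_pos": [0, 0, 0], "roll": 0, "jaw": 0.1}]}}

```text
t: 8.18
tool_pos: [0.5615, -0.2451, 0.1209]
eef_rot: [179.8, 0.0, 92.2]
force: [3.3, 4.1, 3.2]
width: 0.0271
gripper_force: 30.0
```

```bash
python3 wind.py .529 -.2905 1 .2; python3 - <<'E'
from h import *
im=viewer.capture('side');cv2.imwrite('pics/s3.png',im)
S=cam('side');y=np.deg2rad(5.3);Rm=np.array([[np.cos(y),-np.sin(y)],[np.sin(y),np.cos(y)]]);o=np.array([.5062,-.2125])
g=im.max(2)
# bright pixels along the slot line
for ty in np.arange(-.05,.025,.004):
    u,v=proj(S,(*(o+Rm@[-.0606,ty]),.041)); print(round(ty,3),int(g[int(round(v)),int(round(u))]),end='; ')
E
```

```text
r 0.05586195525542074 a0 35.581899672094885 8.1833 [3.33143516 4.0573667  3.23915392] 0.02714318445698114 30.00069821231591 [ -7.1  32.4  34.2 105.5 -23.5  49.1  40.7]
[np.float64(-8.2), np.float64(7.4)] -0.05 51; -0.046 42; -0.042 54; -0.038 51; -0.034 47; -0.03 52; -0.026 56; -0.022 45; -0.018 55; -0.014 51; -0.01 51; -0.006 42; -0.002 72; 0.002 114; 0.006 133; 0.01 177; 0.014 175; 0.018 57; 0.022 52;
```

The tab is now about 8–9 mm past −5…, i.e. the crank is about 11.2–11.7, and tangential drag is about 0, so winding is done. I release, rise and go to the tray handle.

>>> {"api": "drive_tool", "payload": {"rows": [{"delta_pos": [0, 0, 0], "roll": 0, "jaw": 0.6}, {"delta_pos": [0, 0, 0], "roll": 0, "jaw": 0.6}, {"delta_pos": [0, 0, 0], "roll": 0, "jaw": 0.6}, {"delta_pos": [0, 0, -30], "roll": 0, "jaw": 0.6}, {"delta_pos": [0, 0, -40], "roll": 0, "jaw": 0.6}, {"delta_pos": [0, 0, -40], "roll": -0.8, "jaw": 0.6}, {"delta_pos": [36.2, -5.7, -1], "roll": 0, "jaw": 0.6}, {"delta_pos": [36.2, -5.7, -1], "roll": 0, "jaw": 0.6}, {"delta_pos": [36.2, -5.7, -1], "roll": 0, "jaw": 0.6}, {"delta_pos": [36.2, -5.7, -1], "roll": 0, "jaw": 0.6}, {"delta_pos": [36.2, -5.7, -1], "roll": 0, "jaw": 0.6}, {"delta_pos": [36.2, -5.7, -1], "roll": 0, "jaw": 0.6}, {"delta_pos": [36.2, -5.7, -1], "roll": 0, "jaw": 0.6}, {"delta_pos": [36.2, -5.7, 0], "roll": 0, "jaw": 0.6}, {"delta_pos": [36.2, -5.7, 0], "roll": 0, "jaw": 0.6}, {"delta_pos": [36.2, -5.7, 0], "roll": 0, "jaw": 0.6}, {"delta_pos": [36.2, -5.7, 0], "roll": 0, "jaw": 0.6}, {"delta_pos": [36.2, -5.7, 0], "roll": 0, "jaw": 0.6}, {"delta_pos": [36.2, -5.7, 0], "roll": 0, "jaw": 0.6}, {"delta_pos": [36.2, -5.7, 0], "roll": 0, "jaw": 0.6}]}}

```text
t: 9.9
tool_pos: [0.4522, 0.2574, 0.2378]
eef_rot: [-180.0, 0.0, 92.8]
force: [0.7, -0.1, 0.6]
width: 0.0529
gripper_force: 0.0
```

>>> {"api": "drive_tool", "payload": {"rows": [{"delta_pos": [0, 0, 0], "roll": 0, "jaw": 0.6}, {"delta_pos": [0, 0, 0], "roll": 0, "jaw": 0.6}]}}

```text
t: 10.07
tool_pos: [0.4521, 0.258, 0.2374]
eef_rot: [-180.0, 0.0, 93.1]
force: [0.5, -1.3, 0.7]
width: 0.0526
gripper_force: 0.0
```

```bash
cat > to.py <<'E'
# how far to a world target, in tool axes (mm, deg)
import sys,numpy as np
from bench import sensors
s=sensors.observe();x,y,z,yaw=map(float,sys.argv[1:5]);p=s['tool_pos'];a=np.deg2rad(s['eef_rot'][2]);d=(np.array([x,y,z])-p)*1e3
print('tool d',round(d[0]*np.cos(a)+d[1]*np.sin(a),1),round(d[0]*np.sin(a)-d[1]*np.cos(a),1),round(-d[2],1),'roll',round(s['eef_rot'][2]-yaw,1),'|',p.round(4),s['eef_rot'].round(1),s['joints'].round(0),s['force'].round(1))
E
python3 to.py .4625 .2585 .1155 93
```

```text
tool d -0.1 10.4 121.9 roll 0.1 | [0.4521 0.258  0.2374] [-180.     0.    93.1] [-61.  13.  29. 111.  -7.  57. -26.] [ 0.5 -1.3  0.7]
```

>>> {"api": "drive_tool", "payload": {"rows": [{"delta_pos": [0, 5.2, 15], "roll": 0, "jaw": 0.6}, {"delta_pos": [0, 5.2, 25], "roll": 0, "jaw": 0.6}, {"delta_pos": [0, 0, 25], "roll": 0, "jaw": 0.6}, {"delta_pos": [0, 0, 25], "roll": 0, "jaw": 0.6}, {"delta_pos": [0, 0, 18], "roll": 0, "jaw": 0.6}, {"delta_pos": [0, 0, 14], "roll": 0, "jaw": 0.6}, {"delta_pos": [0, 0, 0], "roll": 0, "jaw": 0.05}, {"delta_pos": [0, 0, 0], "roll": 0, "jaw": 0.05}, {"delta_pos": [0, 0, 0], "roll": 0, "jaw": 0.05}, {"delta_pos": [0, 0, 0], "roll": 0, "jaw": 0.05}, {"delta_pos": [0, 0, 0], "roll": 0, "jaw": 0.05}, {"delta_pos": [0, 0, 0], "roll": 0, "jaw": 0.05}, {"delta_pos": [0, 0, 0], "roll": 0, "jaw": 0.05}, {"delta_pos": [0, 0, 0], "roll": 0, "jaw": 0.05}, {"delta_pos": [0, 0, 0], "roll": 0, "jaw": 0.05}], "squeeze": 40}}

```text
t: 11.32
tool_pos: [0.4617, 0.2572, 0.1162]
eef_rot: [-179.8, -0.0, 92.9]
force: [-7.4, -1.0, 7.5]
width: 0.0135
gripper_force: 40.0
```

```bash
python3 to.py .4625 .2585 .1155 93; python3 -c "
import numpy as np
a=np.deg2rad(155-np.linspace(0,98,17));p=101*np.c_[np.cos(a),np.sin(a)];print(np.diff(p,axis=0).round(1).tolist())"
```

```text
tool d 1.3 0.9 0.7 roll -0.1 | [0.4617 0.2572 0.1162] [-179.8   -0.    92.9] [-56.  24.  25. 116. -15.  43. -19.] [-7.4 -1.   7.5]
[[5.1, 9.5], [6.1, 8.9], [7.0, 8.2], [7.8, 7.4], [8.6, 6.6], [9.2, 5.6], [9.8, 4.6], [10.2, 3.5], [10.5, 2.4], [10.7, 1.3], [10.8, 0.1], [10.7, -1.0], [10.6, -2.2], [10.3, -3.3], [9.9, -4.4], [9.4, -5.4]]
```

>>> {"api": "drive_tool", "payload": {"rows": [{"delta_pos": [0, 5.1, -9.5], "roll": 0, "jaw": 0.05}, {"delta_pos": [0, 6.1, -8.9], "roll": 0, "jaw": 0.05}, {"delta_pos": [0, 7.0, -8.2], "roll": 0, "jaw": 0.05}, {"delta_pos": [0, 7.8, -7.4], "roll": 0, "jaw": 0.05}, {"delta_pos": [0, 8.6, -6.6], "roll": 0, "jaw": 0.05}, {"delta_pos": [0, 9.2, -5.6], "roll": 0, "jaw": 0.05}]}}

```text
t: 11.82
tool_pos: [0.5067, 0.2596, 0.1634]
eef_rot: [-179.9, -0.0, 92.9]
force: [-2.1, 1.6, 0.4]
width: 0.0141
gripper_force: 40.0
```

>>> {"api": "drive_tool", "payload": {"rows": [{"delta_pos": [0, 9.8, -4.6], "roll": 0, "jaw": 0.05}, {"delta_pos": [0, 10.2, -3.5], "roll": 0, "jaw": 0.05}, {"delta_pos": [0, 10.5, -2.4], "roll": 0, "jaw": 0.05}, {"delta_pos": [0, 10.7, -1.3], "roll": 0, "jaw": 0.05}, {"delta_pos": [0, 10.8, -0.1], "roll": 0, "jaw": 0.05}, {"delta_pos": [0, 10.7, 1.0], "roll": 0, "jaw": 0.05}, {"delta_pos": [0, 10.6, 2.2], "roll": 0, "jaw": 0.05}, {"delta_pos": [0, 10.3, 3.3], "roll": 0, "jaw": 0.05}, {"delta_pos": [0, 9.9, 4.4], "roll": 0, "jaw": 0.05}, {"delta_pos": [0, 9.4, 5.4], "roll": 0, "jaw": 0.05}, {"delta_pos": [0, 0, 0], "roll": 0, "jaw": 0.05}]}}

```text
t: 12.73
tool_pos: [0.6107, 0.265, 0.1567]
eef_rot: [-179.9, -0.0, 92.9]
force: [-0.1, 4.9, -2.9]
width: 0.0136
gripper_force: 40.0
```

```bash
python3 to.py .4625 .2585 .1155 93
```

```text
tool d 0.9 -148.4 41.2 roll -0.1 | [0.6107 0.265  0.1567] [-179.9   -0.    92.9] [-47.  33.  26.  96. -17.  55. -12.] [-0.1  4.9 -2.9]
```

>>> {"api": "drive_tool", "payload": {"rows": [{"delta_pos": [0, 0, 0], "roll": 0, "jaw": 0.5}, {"delta_pos": [0, 0, 0], "roll": 0, "jaw": 0.5}, {"delta_pos": [0, 0, 0], "roll": 0, "jaw": 0.5}, {"delta_pos": [0, 0, -25], "roll": 0, "jaw": 0.5}, {"delta_pos": [0, 0, -35], "roll": 0, "jaw": 0.5}, {"delta_pos": [0, 0, -30], "roll": 0, "jaw": 0.5}, {"delta_pos": [-35, -10.6, 0], "roll": 0, "jaw": 1}, {"delta_pos": [-35, -10.6, 0], "roll": 0, "jaw": 1}, {"delta_pos": [-35, -10.6, 0], "roll": 0, "jaw": 1}, {"delta_pos": [-35, -10.6, 0], "roll": 0, "jaw": 1}, {"delta_pos": [-35, -10.6, 0], "roll": 0, "jaw": 1}, {"delta_pos": [-35, -10.6, 0], "roll": 0, "jaw": 1}, {"delta_pos": [-35, -10.6, 0], "roll": 0, "jaw": 1}, {"delta_pos": [-35, -10.6, 0], "roll": 0, "jaw": 1}, {"delta_pos": [-35, -10.6, 0], "roll": 0, "jaw": 1}, {"delta_pos": [-35, -10.6, 0], "roll": 0, "jaw": 1}, {"delta_pos": [-35, -10.6, 0], "roll": 0, "jaw": 1}, {"delta_pos": [0, 0, 0], "roll": -2.4, "jaw": 1}, {"delta_pos": [0, 0, 0], "roll": 0, "jaw": 1}]}}

```text
t: 14.32
tool_pos: [0.5117, -0.1289, 0.2481]
eef_rot: [180.0, 0.0, 95.0]
force: [0.6, 0.7, 0.2]
width: 0.0879
gripper_force: 0.0
```

```bash
python3 to.py .514 -.1246 .053 95.3; python3 - <<'E'
from h import *
cv2.imwrite('pics/t3.png',cv2.resize(viewer.capture('top')[130:280,90:420],None,fx=2.4,fy=2.4,interpolation=cv2.INTER_CUBIC))
E
```

```text
tool d 4.1 2.7 195.1 roll -0.3 | [ 0.5117 -0.1289  0.2481] [180.   0.  95.] [-23.  14.  37. 110. -10.  59.  23.] [0.6 0.7 0.2]
```

View pics/t3.png

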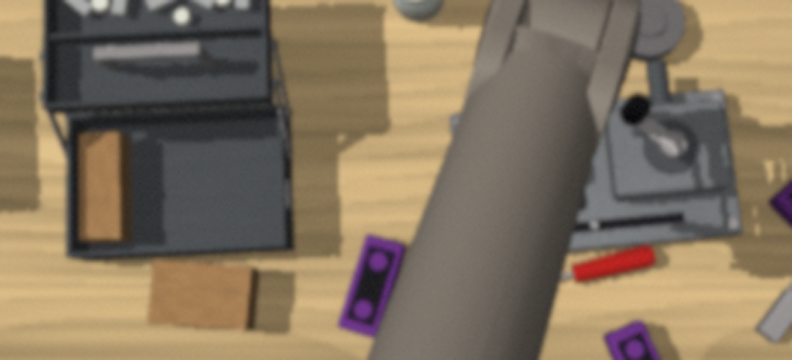

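Top view: the tray is open, the compartment (165–285, 130–245 in the crop) is free, and the arms are at the box's y-ends. The crank's grip stands clear of the nest. I descend on the cassette.

>>> {"api": "drive_tool", "payload": {"rows": [{"delta_pos": [2, 1.4, 20], "roll": -0.3, "jaw": 1}, {"delta_pos": [2.1, 1.3, 35], "roll": 0, "jaw": 1}, {"delta_pos": [0, 0, 38], "roll": 0, "jaw": 1}, {"delta_pos": [0, 0, 38], "roll": 0, "jaw": 1}, {"delta_pos": [0, 0, 30], "roll": 0, "jaw": 1}, {"delta_pos": [0, 0, 20], "roll": 0, "jaw": 1}, {"delta_pos": [0, 0, 14], "roll": 0, "jaw": 1}, {"delta_pos": [0, 0, 0], "roll": 0, "jaw": 0.3}, {"delta_pos": [0, 0, 0], "roll": 0, "jaw": 0.3}, {"delta_pos": [0, 0, 0], "roll": 0, "jaw": 0.3}, {"delta_pos": [0, 0, 0], "roll": 0, "jaw": 0.3}, {"delta_pos": [0, 0, 0], "roll": 0, "jaw": 0.3}, {"delta_pos": [0, 0, 0], "roll": 0, "jaw": 0.3}, {"delta_pos": [0, 0, 0], "roll": 0, "jaw": 0.3}, {"delta_pos": [0, 0, 0], "roll": 0, "jaw": 0.3}, {"delta_pos": [0, 0, 0], "roll": 0, "jaw": 0.3}], "squeeze": 35}}

```text
t: 15.7
tool_pos: [0.5151, -0.1214, 0.0532]
eef_rot: [180.0, -0.0, 95.6]
force: [-2.5, 1.0, 7.2]
width: 0.046
gripper_force: 35.0
```

```bash
python3 to.py .514 -.1246 .053 95.3
```

```text
tool d -3.0 -1.4 0.2 roll 0.3 | [ 0.5151 -0.1214  0.0532] [180.   -0.   95.6] [-15.  31.  27. 118. -24.  36.  34.] [-2.5  1.   7.2]
```

>>> {"api": "drive_tool", "payload": {"rows": [{"delta_pos": [0, 0, -10], "roll": 0, "jaw": 0.3}, {"delta_pos": [0, 0, -25], "roll": 0, "jaw": 0.3}, {"delta_pos": [0, 0, -35], "roll": 0, "jaw": 0.3}, {"delta_pos": [0, 0, -35], "roll": 0, "jaw": 0.3}, {"delta_pos": [10, 0, -30], "roll": 0, "jaw": 0.3}, {"delta_pos": [20, -1.4, -15], "roll": 0, "jaw": 0.3}, {"delta_pos": [32.7, -1.4, 0], "roll": 0, "jaw": 0.3}, {"delta_pos": [32.7, -1.4, 0], "roll": 0, "jaw": 0.3}, {"delta_pos": [32.7, -1.4, 0], "roll": 0, "jaw": 0.3}, {"delta_pos": [32.7, -1.4, 0], "roll": 0, "jaw": 0.3}, {"delta_pos": [32.7, -1.4, 0], "roll": 0, "jaw": 0.3}, {"delta_pos": [32.7, -1.4, 0], "roll": 0, "jaw": 0.3}, {"delta_pos": [32.7, -1.4, 0], "roll": 0, "jaw": 0.3}, {"delta_pos": [32.7, -1.4, 0], "roll": 0, "jaw": 0.3}, {"delta_pos": [32.7, -1.4, 0], "roll": 0, "jaw": 0.3}, {"delta_pos": [22.7, -1.2, 0], "roll": 0, "jaw": 0.3}, {"delta_pos": [10, 0, 0], "roll": 2.6, "jaw": 0.3}, {"delta_pos": [0, 0, 0], "roll": 0, "jaw": 0.3}, {"delta_pos": [0, 0, 0], "roll": 0, "jaw": 0.3}]}}

```text
t: 17.28
tool_pos: [0.4651, 0.232, 0.2026]
eef_rot: [-180.0, 0.0, 93.1]
force: [-1.2, 0.2, -4.3]
width: 0.046
gripper_force: 35.0
```

```bash
python3 to.py .4653 .2326 .029 93; python3 - <<'E'
from h import *
cv2.imwrite('pics/w4.png',viewer.capture('wrist'))
E
```

```text
tool d 0.6 0.3 173.6 roll 0.1 | [0.4651 0.232  0.2026] [-180.     0.    93.1] [-57.  16.  28. 114.  -9.  53. -21.] [-1.2  0.2 -4.3]
```

View pics/w4.png

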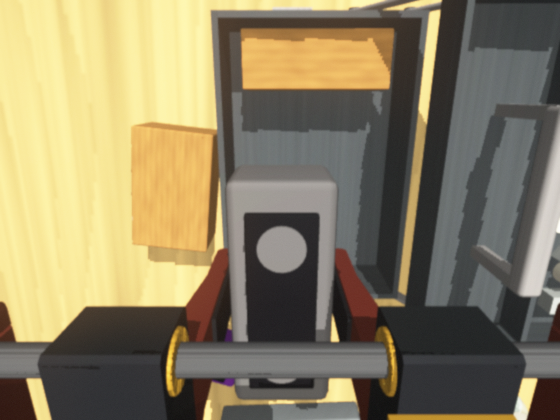

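Wrist view: the cassette is held square over the compartment, the box's −x rim edge runs about (216,20)–(224,200), the inner edge is about 8 px to its right, and the tray stays open at the right. A quick check of wall clearance follows.

```bash
python3 - <<'E'
from h import *
st=sensors.observe();W=cam('wrist',st);np.set_printoptions(precision=4,suppress=True)
im=cv2.imread('pics/w4.png').max(2)
print([plane(W,*p,.065) for p in((216,20),(234,120),(222,150),(424,20),(402,290))],[plane(W,*p,.1055) for p in((455,60),(420,250))])
print(im[120,210:245],im[150,212:245]); print(im[200,395:440])
E
```

```text
[array([0.4101, 0.3659, 0.065 ]), array([0.4242, 0.2951, 0.065 ]), array([0.4147, 0.2708, 0.065 ]), array([0.5629, 0.3739, 0.065 ]), array([0.5815, 0.1501, 0.065 ])] [array([0.5729, 0.3433, 0.1055]), array([0.5731, 0.2082, 0.1055])]
[243 243 243 244 247 242 207 146 123 120 119 115  99  77  69  69  69  67
  66  67  67  67  84 110 118 118 119 119 117 116 116 116 107  88  79] [153 114 106 104 103 107 111 115 117 117 117 105  82  66  62  60  62  62
  60  59  63  76 101 114 118 118 119 119 117 116 119 118 117]
[ 42  42  42  42  43  42  47  56  66  71  69  72  92 136 180 194 199 199
 199 198 197 183 140  73  43  43  42  42  41  44  41  40  41  42  41  42
  40  43  41  41  42  42  43  50  74]
```

>>> {"api": "drive_tool", "payload": {"rows": [{"delta_pos": [0.6, 2.3, 20], "roll": 0, "jaw": 0.3}, {"delta_pos": [0, 0, 30], "roll": 0, "jaw": 0.3}, {"delta_pos": [0, 0, 30], "roll": 0, "jaw": 0.3}, {"delta_pos": [0, 0, 28], "roll": 0, "jaw": 0.3}, {"delta_pos": [0, 0, 22], "roll": 0, "jaw": 0.3}, {"delta_pos": [0, 0, 16], "roll": 0, "jaw": 0.3}, {"delta_pos": [0, 0, 12], "roll": 0, "jaw": 0.3}, {"delta_pos": [0, 0, 9], "roll": 0, "jaw": 0.3}, {"delta_pos": [0, 0, 5], "roll": 0, "jaw": 0.3}, {"delta_pos": [0, 0, 1.5], "roll": 0, "jaw": 0.3}, {"delta_pos": [0, 0, 0], "roll": 0, "jaw": 0.3}]}}

```text
t: 18.25
tool_pos: [0.4681, 0.2329, 0.0295]
eef_rot: [180.0, -0.0, 92.9]
force: [0.2, -0.5, -2.3]
width: 0.0457
gripper_force: 35.0
```

```bash
python3 to.py .4673 .2326 .028 93
```

```text
tool d -0.3 -0.8 1.5 roll -0.1 | [0.4681 0.2329 0.0295] [180.   -0.   92.9] [-49.  32.  20. 119. -20.  32. -12.] [ 0.2 -0.5 -2.3]
```

Lower the last 1.5 mm, open a little, and rise.

>>> {"api": "drive_tool", "payload": {"rows": [{"delta_pos": [0, 0, 1.2], "roll": 0, "jaw": 0.3}, {"delta_pos": [0, 0, 0], "roll": 0, "jaw": 0.62}, {"delta_pos": [0, 0, 0], "roll": 0, "jaw": 0.62}, {"delta_pos": [0, 0, 0], "roll": 0, "jaw": 0.62}, {"delta_pos": [0, 0, -10], "roll": 0, "jaw": 0.62}, {"delta_pos": [0, 0, -25], "roll": 0, "jaw": 0.62}, {"delta_pos": [0, 0, -35], "roll": 0, "jaw": 0.62}, {"delta_pos": [0, 0, -40], "roll": 0, "jaw": 0.62}, {"delta_pos": [0, 0, -40], "roll": 0, "jaw": 0.62}, {"delta_pos": [0, 0, -40], "roll": 0, "jaw": 0.62}, {"delta_pos": [0, 0, -25], "roll": 0, "jaw": 0.62}, {"delta_pos": [0, 0, 0], "roll": 0, "jaw": 0.62}]}}

```text
t: 19.25
tool_pos: [0.4706, 0.2342, 0.2495]
eef_rot: [179.5, -0.4, 92.9]
force: [0.1, 0.7, -1.2]
width: 0.0545
gripper_force: 0.0
```

```bash
python3 to.py .611 .262 .1567 93; python3 - <<'E'
from h import *
cv2.imwrite('pics/w5.png',viewer.capture('wrist'))
E
```

```text
tool d 20.6 141.6 92.8 roll -0.1 | [0.4706 0.2342 0.2495] [179.5  -0.4  92.9] [-59.  13.  30. 110.  -8.  58. -22.] [ 0.1  0.7 -1.2]
```

View pics/w5.png

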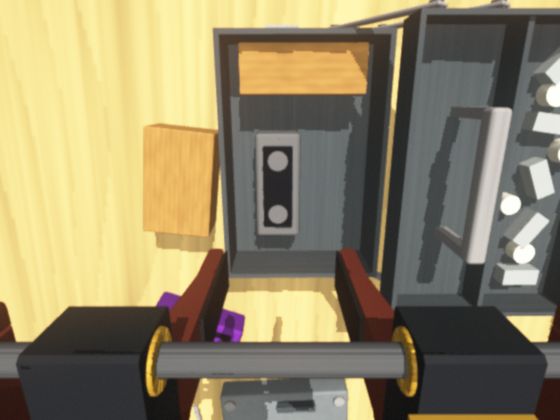

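Wrist view: the cassette lies flat on the compartment floor (256–298, 130–235) and the tray handle is at about (487,185). I return to the handle.

>>> {"api": "drive_tool", "payload": {"rows": [{"delta_pos": [4, 28, 0], "roll": 0, "jaw": 0.6}, {"delta_pos": [6, 38, 0], "roll": 0, "jaw": 0.6}, {"delta_pos": [6, 40, 0], "roll": 0, "jaw": 0.6}, {"delta_pos": [6, 36, 0], "roll": 0, "jaw": 0.6}, {"delta_pos": [0, 0, 0], "roll": 0, "jaw": 0.6}, {"delta_pos": [0, 0, 0], "roll": 0, "jaw": 0.6}, {"delta_pos": [0, 0, 0], "roll": 0, "jaw": 0.6}]}}

```text
t: 19.88
tool_pos: [0.6072, 0.2617, 0.2416]
eef_rot: [-179.9, 0.1, 92.9]
force: [-0.2, 0.1, 0.8]
width: 0.0526
gripper_force: 0.0
```

```bash
python3 to.py .611 .262 .1565 93; python3 - <<'E'
from h import *
st=sensors.observe();W=cam('wrist',st);im=viewer.capture('wrist');cv2.imwrite('pics/w6.png',im)
# handle: bright grey bar; per-row bright run near predicted column
for y in(.31,.29,.27):
    u,v=proj(W,(.612-(y-.262)*.05,y,.1715)); r=im[int(v),int(u)-45:int(u)+45].max(1)if False else im[int(v),max(0,int(u)-45):int(u)+45].max(1)
    i=np.where(r>125)[0]+max(0,int(u)-45); print((u,v),i.min() if len(i) else None,i.max() if len(i) else None, [plane(W,k,v,.1715)[:2].round(4) for k in(i.min(),i.max())] if len(i) else r)
E
```

```text
tool d 0.1 3.8 85.1 roll -0.1 | [0.6072 0.2617 0.2416] [-1.799e+02  1.000e-01  9.290e+01] [-49.  28.  29.  92. -15.  64. -13.] [-0.2  0.1  0.8]
(np.float64(289.3584630613668), np.float64(155.92062482114142)) 277 298 [array([0.6018, 0.3096]), array([0.615 , 0.3103])]
(np.float64(289.1010335160836), np.float64(186.8715226884039)) 278 297 [array([0.6034, 0.2896]), array([0.6157, 0.2903])]
(np.float64(288.8568808480452), np.float64(216.22613419642443)) 278 297 [array([0.6044, 0.2696]), array([0.617 , 0.2703])]
```

The handle centre measures x ≈ 0.611 at y 0.262, which agrees. I descend and grip.

>>> {"api": "drive_tool", "payload": {"rows": [{"delta_pos": [0, 3.8, 15], "roll": 0, "jaw": 0.6}, {"delta_pos": [0, 0, 25], "roll": 0, "jaw": 0.6}, {"delta_pos": [0, 0, 22], "roll": 0, "jaw": 0.6}, {"delta_pos": [0, 0, 15], "roll": 0, "jaw": 0.6}, {"delta_pos": [0, 0, 8], "roll": 0, "jaw": 0.6}, {"delta_pos": [0, 0, 0], "roll": 0, "jaw": 0.05}, {"delta_pos": [0, 0, 0], "roll": 0, "jaw": 0.05}, {"delta_pos": [0, 0, 0], "roll": 0, "jaw": 0.05}, {"delta_pos": [0, 0, 0], "roll": 0, "jaw": 0.05}, {"delta_pos": [0, 0, 0], "roll": 0, "jaw": 0.05}, {"delta_pos": [0, 0, 0], "roll": 0, "jaw": 0.05}, {"delta_pos": [0, 0, 0], "roll": 0, "jaw": 0.05}, {"delta_pos": [0, 0, 0], "roll": 0, "jaw": 0.05}, {"delta_pos": [0, 0, 0], "roll": 0, "jaw": 0.05}], "squeeze": 40}}

```text
t: 21.1
tool_pos: [0.6112, 0.2627, 0.1585]
eef_rot: [-179.9, -0.0, 93.0]
force: [-3.0, -0.7, 4.7]
width: 0.0138
gripper_force: 40.0
```

```bash
python3 to.py .611 .262 .1565 93; python3 -c "
import numpy as np
a=np.deg2rad(55+np.linspace(0,100,21));p=101*np.c_[np.cos(a),np.sin(a)];print(np.diff(p,axis=0).round(1).tolist())"
```

```text
tool d -0.7 -0.2 2.0 roll -0.0 | [0.6112 0.2627 0.1585] [-179.9   -0.    93. ] [-48.  33.  27.  96. -18.  56. -11.] [-3.  -0.7  4.7]
[[-7.4, 4.7], [-7.8, 4.1], [-8.1, 3.4], [-8.4, 2.6], [-8.6, 1.9], [-8.7, 1.2], [-8.8, 0.4], [-8.8, -0.4], [-8.7, -1.2], [-8.6, -1.9], [-8.4, -2.6], [-8.1, -3.4], [-7.8, -4.1], [-7.4, -4.7], [-7.0, -5.4], [-6.5, -6.0], [-6.0, -6.5], [-5.4, -7.0], [-4.7, -7.4], [-4.1, -7.8]]
```

>>> {"api": "drive_tool", "payload": {"rows": [{"delta_pos": [0, -7.4, -4.7], "roll": 0, "jaw": 0.05}, {"delta_pos": [0, -7.8, -4.1], "roll": 0, "jaw": 0.05}, {"delta_pos": [0, -8.1, -3.4], "roll": 0, "jaw": 0.05}, {"delta_pos": [0, -8.4, -2.6], "roll": 0, "jaw": 0.05}, {"delta_pos": [0, -8.6, -1.9], "roll": 0, "jaw": 0.05}, {"delta_pos": [0, -8.7, -1.2], "roll": 0, "jaw": 0.05}, {"delta_pos": [0, -8.8, -0.4], "roll": 0, "jaw": 0.05}, {"delta_pos": [0, -8.8, 0.4], "roll": 0, "jaw": 0.05}, {"delta_pos": [0, -8.7, 1.2], "roll": 0, "jaw": 0.05}, {"delta_pos": [0, -8.6, 1.9], "roll": 0, "jaw": 0.05}, {"delta_pos": [0, -8.4, 2.6], "roll": 0, "jaw": 0.05}, {"delta_pos": [0, -8.1, 3.4], "roll": 0, "jaw": 0.05}]}}

```text
t: 22.1
tool_pos: [0.5102, 0.2573, 0.1671]
eef_rot: [-179.9, -0.0, 93.0]
force: [-2.5, -0.4, 4.7]
width: 0.0136
gripper_force: 40.0
```

>>> {"api": "drive_tool", "payload": {"rows": [{"delta_pos": [0, -7.8, 4.1], "roll": 0, "jaw": 0.05}, {"delta_pos": [0, -7.4, 4.7], "roll": 0, "jaw": 0.05}, {"delta_pos": [0, -7.0, 5.4], "roll": 0, "jaw": 0.05}, {"delta_pos": [0, -6.5, 6.0], "roll": 0, "jaw": 0.05}, {"delta_pos": [0, -3.0, 3.2], "roll": 0, "jaw": 0.05}, {"delta_pos": [0, -3.0, 3.3], "roll": 0, "jaw": 0.05}, {"delta_pos": [0, -2.7, 3.5], "roll": 0, "jaw": 0.05}, {"delta_pos": [0, -2.7, 3.5], "roll": 0, "jaw": 0.05}, {"delta_pos": [0, 0, 0], "roll": 0, "jaw": 0.05}, {"delta_pos": [0, 0, 0], "roll": 0, "jaw": 0.05}]}}

```text
t: 22.93
tool_pos: [0.4695, 0.255, 0.132]
eef_rot: [-179.8, 0.1, 93.0]
force: [-7.5, 1.2, -0.4]
width: 0.0139
gripper_force: 40.0
```

```bash
python3 to.py .4617 .2572 .1162 93
```

```text
tool d 2.6 -7.6 15.8 roll -0.0 | [0.4695 0.255  0.132 ] [-1.798e+02  1.000e-01  9.300e+01] [-57.  23.  27. 115. -15.  45. -18.] [-7.5  1.2 -0.4]
```

>>> {"api": "drive_tool", "payload": {"rows": [{"delta_pos": [0, -2.4, 3.7], "roll": 0, "jaw": 0.05}, {"delta_pos": [0, -2.3, 3.7], "roll": 0, "jaw": 0.05}, {"delta_pos": [0, -2.0, 3.0], "roll": 0, "jaw": 0.05}, {"delta_pos": [0, -1.2, 2.5], "roll": 0, "jaw": 0.05}, {"delta_pos": [0, -0.5, 1.5], "roll": 0, "jaw": 0.05}, {"delta_pos": [0, 0, 0], "roll": 0, "jaw": 0.05}, {"delta_pos": [0, 0, 0], "roll": 0, "jaw": 0.05}]}}

```text
t: 23.52
tool_pos: [0.4619, 0.2546, 0.1184]
eef_rot: [-179.8, 0.0, 93.0]
force: [-7.9, -0.3, 3.9]
width: 0.0133
gripper_force: 40.0
```

```bash
python3 to.py .4617 .2572 .1162 93
```

```text
tool d 2.6 -0.0 2.2 roll -0.0 | [0.4619 0.2546 0.1184] [-179.8    0.    93. ] [-57.  24.  27. 117. -16.  43. -18.] [-7.9 -0.3  3.9]
```

>>> {"api": "drive_tool", "payload": {"rows": [{"delta_pos": [0, 0, 1], "roll": 0, "jaw": 0.05}, {"delta_pos": [0, 0, 1], "roll": 0, "jaw": 0.05}, {"delta_pos": [0, 0, 0], "roll": 0, "jaw": 0.05}]}}

```text
t: 23.77
tool_pos: [0.4619, 0.2547, 0.1181]
eef_rot: [-179.8, -0.0, 93.0]
force: [-14.1, -3.0, 22.2]
width: 0.0135
gripper_force: 40.0
```

```bash
python3 to.py .4617 .2572 .1162 93
```

```text
tool d 2.5 -0.1 1.9 roll -0.0 | [0.4619 0.2547 0.1181] [-179.8   -0.    93. ] [-57.  24.  27. 116. -16.  43. -18.] [-14.1  -3.   22.2]
```

The tray is seated on its stop (22 N with no travel). I release and rise.

>>> {"api": "drive_tool", "payload": {"rows": [{"delta_pos": [0, 0, -1], "roll": 0, "jaw": 0.05}, {"delta_pos": [0, 0, 0], "roll": 0, "jaw": 0.6}, {"delta_pos": [0, 0, 0], "roll": 0, "jaw": 0.6}, {"delta_pos": [0, 0, 0], "roll": 0, "jaw": 0.6}, {"delta_pos": [0, 0, 0], "roll": 0, "jaw": 0.6}, {"delta_pos": [0, 0, -15], "roll": 0, "jaw": 0.6}, {"delta_pos": [0, 0, -30], "roll": 0, "jaw": 0.6}, {"delta_pos": [0, 0, -40], "roll": 0, "jaw": 0.6}, {"delta_pos": [0, 0, -40], "roll": 0, "jaw": 0.6}, {"delta_pos": [0, 0, -40], "roll": 0, "jaw": 0.6}, {"delta_pos": [0, 0, 0], "roll": 0, "jaw": 0.6}, {"delta_pos": [0, 0, 0], "roll": 0, "jaw": 0.6}]}}

```text
t: 24.77
tool_pos: [0.465, 0.2555, 0.2849]
eef_rot: [179.7, -0.2, 92.9]
force: [-0.4, -0.9, -1.0]
width: 0.0522
gripper_force: 0.0
```

```bash
python3 - <<'E'
from h import *
cv2.imwrite('pics/f.png',viewer.capture('side'))
st=sensors.observe();W=cam('wrist',st);im=viewer.capture('wrist')
u,v=proj(W,(.4610,.29,.1305)); r=im[int(v),int(u)-40:int(u)+40].max(1); i=np.where(r>110)[0]+int(u)-40
print(u,v,[plane(W,k,v,.1305)[:2].round(4) for k in(i.min(),i.max())])
# tab
im=cv2.imread('pics/f.png').max(2); S=cam('side');y=np.deg2rad(5.3);Rm=np.array([[np.cos(y),-np.sin(y)],[np.sin(y),np.cos(y)]]);o=np.array([.5062,-.2125])
for ty in np.arange(-.02,.035,.003):
    a,b=proj(S,(*(o+Rm@[-.0606,ty]),.041)); print(round(ty,3),int(im[int(round(b)),int(round(a))]),end='; ')
E
```

```text
279.93118584966567 156.46855709580825 [array([0.4542, 0.2896]), array([0.4662, 0.2903])]
-0.02 32; -0.017 21; -0.014 23; -0.011 25; -0.008 28; -0.005 32; -0.002 82; 0.001 108; 0.004 108; 0.007 104; 0.01 104; 0.013 107; 0.016 46; 0.019 25; 0.022 30; 0.025 30; 0.028 15; 0.031 27; 0.034 30;
```

View pics/f.png

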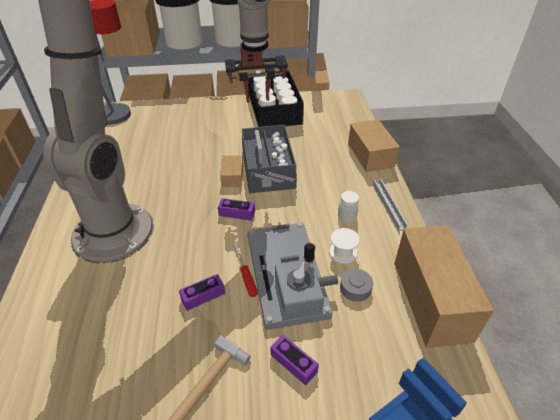

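Final side view: the tray is closed on the box (268,155), the nest is empty, the grip is at (309,252), and everything else is unmoved. The handle centre is at its closed position.

```bash
python3 -c "
from bench import ticket;print(ticket.finish_job())"
```

```text
the job is handed in; nothing more can be done
None
```

The job is handed in: I wound the crank until the drag dropped and stopped about 1.4 rad past it (by the tab position), laid the cassette flat in the fitting box, and guided the tray fully closed, using about 25 s.

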